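Clamp the cryovial box in the box shaker

TASK

Slide the orange cryovial box on the shaker gently back between its guides until it is fully home against the rear stop, then screw the clamp knob down (clockwise from above) until you feel the resistance rise sharply as the foot meets the lid, and give it an eighth of a turn more, no further. Let go of the knob and leave the things around the shaker where they are.

Things in the scene. Friction and masses are not known exactly. Their poses are not given: they have to be found in the camera images.
- shaker: box shaker, fixed: grey housing 240 x 215 mm with a dark front panel, an aluminium platform on top (its top 80 mm above the bench) and a bridge over it that carries the clamp screw. Origin on the bench straight under the screw's axis; own x to its rear (away from the front panel), y along the bridge, z up. Housing from x -155 to +85 mm, y -108 to +108 mm; platform from x -150 to +78 mm.
- rear_stop (a point): on the platform, at the foot of the rear stop's front face, mid-width, x +60.5 mm in the shaker's frame; axes as the shaker's. The stop is an upright plate 48 mm high and 140 mm wide that faces the front panel. Two side guides, 14 mm high and 135 mm apart inside, run from it along the platform to x -146 mm.
- cryobox: the orange cryovial box on the shaker (a second one lies on the beech tray: not that), shut, 0.42 kg, loose: 133 x 133 mm, 52 mm high (lid 133 mm square over the upper 20 mm, base 130). Origin at the centre of its underside, z up. It starts between the guides, square with them, 30 to 60 mm short of the stop; fully home its origin is at x -6 mm in the shaker's frame. It slides with 3 to 6 N.
- lid_top (a point): middle of the top of that box's lid, 52 mm above the box's underside. The foot of the clamp screw comes down on the lid 6 mm behind this point when the box is home.
- clamp_bush (a point): centre of the top of the brass bush (24 mm across, 182 mm above the bench) through which the vertical clamp screw runs, in the middle of the bridge: a level bar 28 mm deep (x), 200 mm long (y), its underside 160 and top 176 mm above the bench, on two posts 14 mm thick at y -88 and +88 mm.
- clamp_screw: the clamp screw: black fluted round hand knob (44 mm across, 26 mm high), threaded spindle and rubber foot. Origin on its axis at the knob's underside, about 200 mm above the bench at the start; z up. It turns about the vertical axis: clockwise from above screws it down, 4 mm per full turn (0.64 mm per rad), with over a turn of thread left.
- knob_grip (a point): on the axis at half the knob's height, 13 mm above its underside: the height to grip. The free knob resists with 0.08 N m, read somewhat lower when the turn stops. With the foot on the lid this grows by 0.15 to 0.25 N m, and the clamping force by about 48 N, for each further radian. The soft grip gives 0.4 rad per N m on the spindle. Let go, the thread holds by itself.
- foot_end (a point): on the axis at the spindle's lower end, 56 mm below the knob's underside, inside the rubber foot (25 mm across, bearing face 20 mm). The foot is pushed on by hand, so its face is 9.5 to 11.4 mm below this point, different each time: 0.4 to 2.5 mm of free travel to the lid, up to six tenths of a turn.
- tip_box: bystander: purple pipette tip box, 122 x 82 mm, 77 mm high, on the bench beside the shaker (its left side seen from the robot). Origin at the centre of its underside.
- petri_dish: bystander: glass petri dish with lid, 92 mm across, 20 mm high, on the bench beside the shaker (its right side seen from the robot). Origin at the centre of its underside.
- jar: bystander: small white specimen jar, 54 mm across, 62 mm high, on the bench to the right of the shaker's front. Origin at the centre of its underside.
- marker: bystander: lab marker pen, 140 mm long, 12 mm thick, lying on the bench to the right. Origin under its middle.
There are look-alikes about, which are no part of the job. Leave any green or turquoise look-alike of the cryobox alone.

How it is judged:
On the way, in this order (a step that is already met when the one before it is completed fails the run):
1. the box is fully home against the rear stop, with the foot not yet bearing on it (x of cryobox in the frame of shaker above -0.009 m and contact force between clamp_screw and cryobox below 5 N), for 0.2 s.
2. the foot clamps the box at home with 25 to 56 N (x of cryobox in the frame of shaker above -0.009 m and contact force between clamp_screw and cryobox between 25 and 56 N), for 0.3 s.
At the end, for the whole second after the job is handed in: The box lies flat and still, within 3 mm of fully home (origin beyond x -9 mm in the shaker's frame; home is -6); the foot presses on its lid with 25 to 56 N, that is the knob 30 to 67 degrees past where the foot met the lid; the knob is let go and at rest (all of step 2 and angle between cryobox's own z axis and vertical below 0.03 rad and linear speed of cryobox below 0.01 m/s and angular speed of clamp_screw below 0.05 rad/s); the robot touches nothing.
It fails at once if the clamp is over-tightened: more than 85 N on the lid (about 100 degrees past contact) (contact force between clamp_screw and cryobox above 85 N).
It fails at once if the box is rammed: pushed with more than 40 N (contact force between cryobox and the fingers above 40 N).
It fails at once if a bystander is moved by more than 20 mm (distance of any of tip_box, petri_dish, jar, marker from where it was at the start of the episode above 0.02 m).
It also fails if it takes over 72 s, if anything falls off the work surface, if the arm or the gripper's body presses on something with over 40 N, if the wrist force passes 120 N, or if a joint passes its speed limit or range.

ROBOT

A 6-joint arm with a two-finger parallel gripper is mounted at the origin on the work surface. World frame = base frame: x ahead of the robot, y to its left, z up, the work surface at z = 0. Lengths are in m, angles in rad, forces in N, time in s.
With the tool pointing down it reaches from about 0.3 to 0.775 m from the base axis. Payload 14.6 kg.
Tool frame: the origin (TCP) lies midway between the tips of the shut fingers; the grasp point (between the pads) lies grip_depth behind it (grip_depth is the distance from the TCP to the grasp point, in m); z points along the fingers, y is the line along which they close (so a half turn about z gives the same grasp; the last joint's range is limited). The gripper opens to 94 mm and grips with 3 to 60 N. Pads are 16 mm wide; open, the fingers measure 119 mm over their backs; the gripper's body (75 mm by 177 mm) begins 78 mm behind the grasp point.
Start: joints at [1.249, 0.3, 1.521, -0, 1.321, -0.067], TCP at [0.139, 0.532, 0.205] pointing down, gripper open.
Joint ranges: [-3.03, 3.03], [-0.79, 2.21], [0.23, 2.52], [-1.04, 4.18], [0, 3.07], [-2.55, 2.55]. Speed limits (rad/s): [2.22, 2.22, 2.57, 3.14, 3.14, 3.14].

INTERFACE

Orientations are given as a unit quaternion [w, x, y, z].
In Python, from station import get_obs, camera, camera_model, close_job, grip_depth gives the robot as it stands. The module is installed in compiled form; this text tells all that it offers.
- The arm moves only by the tool apply_moves, never from a script. Its argument "rows" is text: rows parted by semicolons, each of 7 numbers parted by spaces: the shift along the tool's x, y, z in cm, then the turn, a rotation vector about the tool's x, y, z in degrees, then the finger opening in cm, from 0 to 9.4. A call has 1 to 12 rows; each row shifts and turns the commanded pose from where the row before left it, along the tool's axes as they then stand; what a row does not reach is not made up. A row lasts 1/10 s, in which the tool goes at most 50 mm and 8.59 degrees, less where a joint would pass 70% of its speed; a pose out of reach is approached as far as the arm can. A call is refused whole if a number of a shift passes 5 or a number of a turn 8.59, either way. A call with a gripper value outside its range is refused whole. The fingers move at their own pace and stop on an object; "force" is the grip in N (left out, the last holds). Time passes only in rows, so rows that do not move let the fingers close. It gives the time, the measured TCP pose, the force, the opening and the grip force at its end, in the units of the state.
- get_obs(): the state, without advancing time (a new reading comes with each control period).
- camera(name): name is "scene" or "top"; returns the picture (420x560x3 uint8, red, green, blue); there is no depth.
- camera_model(name): a dict with "mtx" (3x3 intrinsics, pixels), "distortion" ([k1, k2, p1, p2, k3] as OpenCV has them; the pictures are not rectified), "R" (3x3) and "t" (3): a world point X has camera coordinates R X + t. Camera axes: x right, y down, z forward; pixel columns grow to the right and rows downward; lengths in m; the calibration is good to about 2 mm. A picture is of the moment at which its call begins. camera_model takes no time and is no camera call.
- close_job(): hands the job in; it is judged then, once.
The state is a dict: "time_s": time; "joints": joint angles; "qvel": joint speeds; "tau": joint torques, N m; "position": TCP position; "tcp_rot": TCP orientation; "ft_force": force on the tool from outside, world axes, zero at the start; "ft_torque": the same for the moment, N m; "gripper_width": finger opening in m; "gripper_force": force on a finger pad.
Only numpy, scipy, OpenCV 4.12 (cv2) and the standard library are available. Lean on these libraries where they do the work, as an engineer would, in place of code of your own. Each camera call takes 0.05 s, during which the arm holds its last target. There are 200 camera calls.

## Working session

There is one attempt and no reset: what is moved stays moved. The work goes in short steps, Python scripts to look and compute and a tool call to move; the robot and the scene stay as the last step left them, time stands still between calls to the robot, and variables do not carry over. Pictures are saved under pics/ and viewed, at most 10 in all, crops included, and the job is handed in when it is done.

Besides the shell and the picture viewer there is one more tool, called after "Call:" in YAML: its name, and indented under it one key for each argument. apply_moves: Moves the arm, as the interface text tells. Its arguments: {"type":"object","properties":{"rows":{"type":"string"},"force":{"type":"number"}},"required":["rows"]}

```bash
mkdir -p pics; python3 - <<'E'
from station import *
import cv2
for n in("scene","top"):
    cv2.imwrite(f"pics/{n}0.png",cv2.resize(camera(n)[:,:,::-1],(800,600),interpolation=cv2.INTER_CUBIC))
    m=camera_model(n);print(n,m)
print(get_obs(),grip_depth)
E
```

```text
scene {'mtx': array([[459.6878026 ,   0.        , 286.14983873],
       [  0.        , 459.6878026 , 206.90764747],
       [  0.        ,   0.        ,   1.        ]]), 'distortion': array([-0.03604402,  0.        ,  0.        ,  0.        ,  0.        ]), 'R': array([[ 0.82711013,  0.56179424,  0.01661536],
       [ 0.35179059, -0.49442085, -0.79485307],
       [-0.43832889,  0.66327616, -0.60657442]]), 't': array([-0.45781795, -0.02976351,  1.37332265])}
top {'mtx': array([[532.04303593,   0.        , 278.41887712],
       [  0.        , 532.04303593, 207.82161609],
       [  0.        ,   0.        ,   1.        ]]), 'distortion': array([0.02470472, 0.        , 0.        , 0.        , 0.        ]), 'R': array([[ 0.02855975, -0.99953338,  0.01083378],
       [-0.98906755, -0.029826  , -0.14441535],
       [ 0.14467109, -0.00659088, -0.98945785]]), 't': array([0.01853713, 0.52138928, 1.58458928])}
{'time_s': 0.1, 'joints': array([ 1.24936582e+00,  3.00447573e-01,  1.52152353e+00, -2.45508721e-05,
        1.32071375e+00, -6.66018943e-02]), 'qvel': array([-4.50477368e-05, -1.24378593e-03, -3.80994473e-03, -1.99831236e-03,
        1.07351752e-03, -1.10553194e-03]), 'tau': array([ 2.75064049e-03, -5.32645833e+01, -3.53280973e+01,  7.09920796e-02,
        2.35831324e-02, -5.65484333e-05]), 'position': array([0.13857699, 0.53200515, 0.20492358]), 'tcp_rot': array([-9.36198040e-05,  1.27066796e-01,  9.91894012e-01, -5.38145808e-04]), 'ft_force': array([ 0.46125659, -0.25435112,  0.63821005]), 'ft_torque': array([ 0.03179461, -0.01092993, -0.00573133]), 'gripper_force': 0.0, 'gripper_width': 0.09403542170825817} 0.0188
```

View pics/scene0.png

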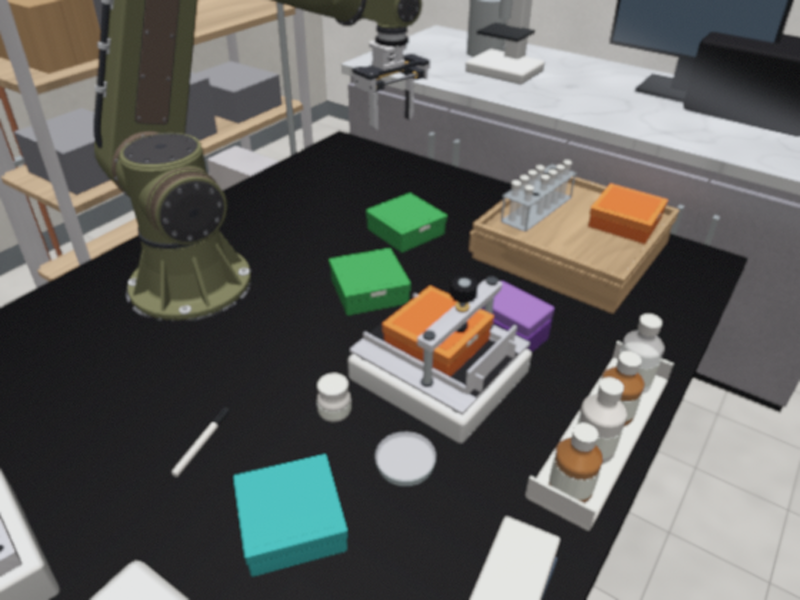

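View pics/top0.png

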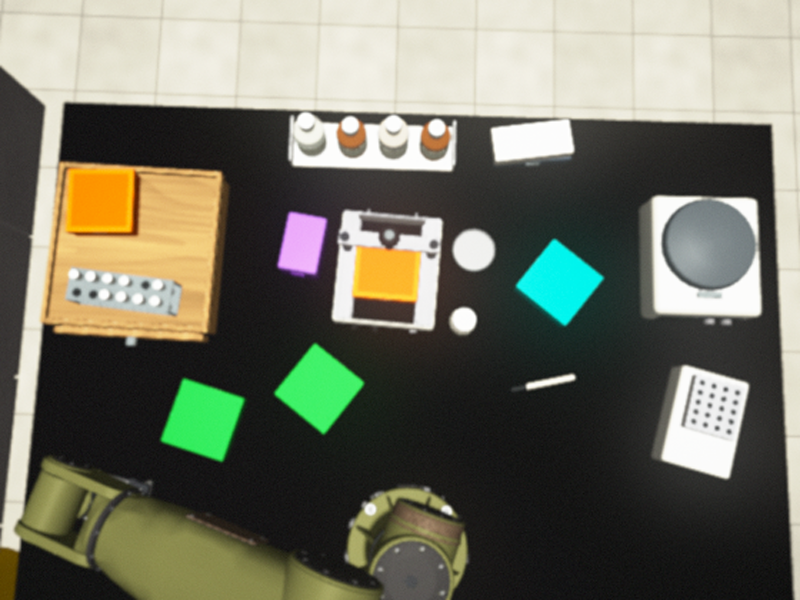

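The top view shows the shaker around (388,268), with the knob at about (389,235), the orange box at (386,273) and the front towards the robot. The scene view shows the knob at (464,289). Next I'll enlarge both.

```bash
python3 - <<'E'
from station import *
import cv2, numpy as np
a=camera("top")[135:245,220:320,::-1]   # x6
b=camera("scene")[185:315,235:385,::-1]  # x5
cv2.imwrite("pics/top1.png",cv2.resize(a,None,fx=5.4,fy=5.4,interpolation=cv2.INTER_CUBIC))
cv2.imwrite("pics/sc1.png",cv2.resize(b,None,fx=4.5,fy=4.5,interpolation=cv2.INTER_CUBIC))
E
```

```text
(no output)
```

View pics/top1.png

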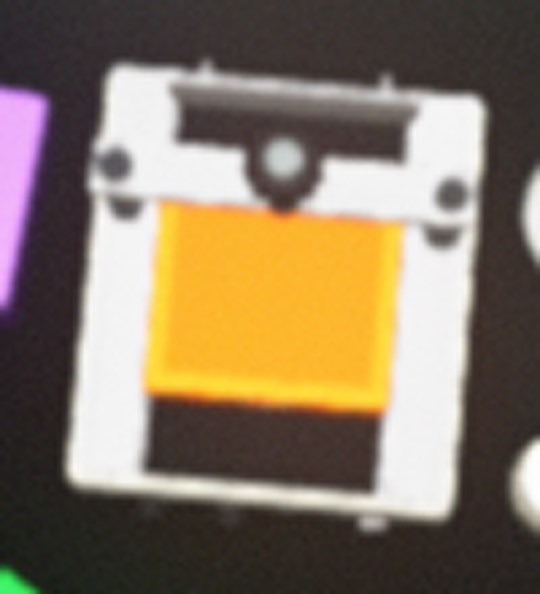

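View pics/sc1.png

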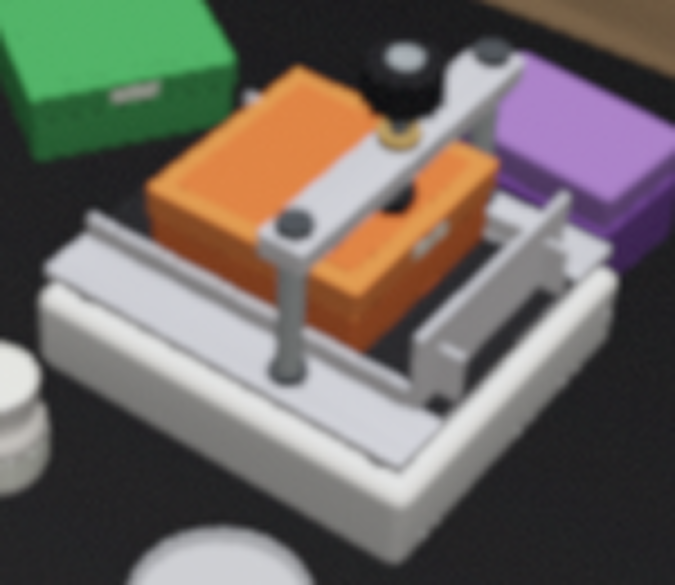

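The top crop shows the knob cap at (284,158), post heads at (116,164) and (452,194), and the lid's front corners at (148,389) and (386,409). The scene crop shows the cap at (407,57), post heads at (295,223) and (493,50), and lid corners at (150,188), (297,68), (353,290) and (497,163).

```bash
cat > h.py <<'E'
from station import *
import cv2, numpy as np
from scipy.optimize import least_squares
def proj(n,X):
    m=camera_model(n); return cv2.projectPoints(np.array(X,float),cv2.Rodrigues(m["R"])[0],m["t"],m["mtx"],m["distortion"])[0][:,0]
T=lambda p:(np.array(p)+.5)/5.4-.5+[220,135]
S=lambda p:(np.array(p)+.5)/4.5-.5+[235,185]
def W(q,L):
    L=np.array(L,float);c,s=np.cos(q[2]),np.sin(q[2])
    return np.c_[q[0]+c*L[:,0]-s*L[:,1],q[1]+s*L[:,0]+c*L[:,1],L[:,2]]
E
python3 - <<'E'
from h import *
L=[[0,0,.227],[0,.088,.179],[0,-.088,.179]]
t=T([[284,158],[116,164],[452,194]]);s=S([[407,57],[493,50],[295,223]])
f=lambda q:np.r_[(proj("top",W(q,L))-t).ravel(),(proj("scene",W(q,L))-s).ravel()]
r=least_squares(f,[.6,0,0]);print("shaker",r.x,r.fun.reshape(-1,2).round(1).tolist())
q=r.x
# box: offset d along shaker x, e along y
B=lambda d:[[d[0]-.0665,d[1]+.0665,.132],[d[0]-.0665,d[1]-.0665,.132],[d[0]+.0665,d[1]+.0665,.132],[d[0]+.0665,d[1]-.0665,.132]]
t2=T([[148,389],[386,409]]);s2=S([[297,68],[150,188],[497,163],[353,290]])
g=lambda d:np.r_[(proj("top",W(q,B(d)[:2]))-t2).ravel(),(proj("scene",W(q,B(d)))-s2).ravel()]
r2=least_squares(g,[-.05,0]);print("box",r2.x,r2.fun.reshape(-1,2).round(1).tolist())
for n in("top","scene"):
    r1=least_squares(lambda d:np.array((proj(n,W(q,B(d)))[:2]-(t2 if n=="top" else s2[:2])).ravel()),[-.05,0]);print(n,r1.x)
print("front face pt",W(q,[[r2.x[0]-.0665,0,.1]]), "home", W(q,[[-.006,0,.1]]))
print("yaw deg",np.degrees(q[2]))
E
```

```text
shaker [ 0.61338887  0.05559407 -0.05918166] [[-0.0, -0.0], [-0.1, -0.0], [0.1, -0.1], [-0.2, -0.4], [-0.0, 0.5], [0.1, -0.0]]
box [-0.04294433 -0.00107319] [[-0.9, -0.2], [1.2, 0.2], [-0.1, -0.4], [-1.1, -0.6], [0.6, -0.6], [0.7, 1.0]]
top [-0.04290002 -0.0007542 ]
scene [-0.04064534 -0.00159476]
front face pt [[0.50413615 0.06206739 0.1       ]] home [[0.60739938 0.05594896 0.1       ]]
yaw deg -3.3908591160582335
```

Call:
apply_moves:
  rows: "0 0 0 0 0 -5.6 0;0 0 0 0 0 -5.6 0;-1.8 -2.2 0 0 0 0 0;-1.8 -2.2 0 0 0 0 0;-1.8 -2.2 0 0 0 0 0;-1.8 -2.2 0 0 0 0 0;-1.8 -2.2 0 0 0 0 0;-1.8 -2.2 0 0 0 0 0;-1.8 -2.2 0 0 0 0 0;-1.8 -2.2 0 0 0 0 0;-1.8 -2.2 0 0 0 0 0;-1.8 -2.2 0 0 0 0 0"
  force: 20

```text
time_s: 1.4
position: [0.3058, 0.3009, 0.2054]
tcp_rot: [0.0, 0.03, 1.0, 0.0]
ft_force: [0.1, 0.3, -0.1]
gripper_width: 0.0018
gripper_force: 0.0
```

Call:
apply_moves:
  rows: "-1.8 -2.2 0 0 0 0 0;-1.8 -2.2 0 0 0 0 0;-1.8 -2.2 0 0 0 0 0;-1.8 -2.2 0 0 0 0 0;-1.8 -2.2 0 0 0 0 0;-1.8 -2.2 0 0 0 0 0;-1.8 -2.2 0 0 0 0 0;-1.8 -2.2 0 0 0 0 0;-1.8 -2.2 0 0 0 0 0;-1.8 -2.2 0 0 0 0 0;0 0 0 0 0 0 0;0 0 0 0 0 0 0"

```text
time_s: 2.6
position: [0.4718, 0.0715, 0.2052]
tcp_rot: [-0.0, 0.03, 1.0, 0.0]
ft_force: [1.0, -0.2, 0.2]
gripper_width: 0.0005
gripper_force: 0.0
```

Call:
apply_moves:
  rows: "-0.2 -0.75 2 0 0 0 0;0 0 2.5 0 0 0 0;0 0 2.5 0 0 0 0;0 0 2 0 0 0 0;0 0 1 0 0 0 0;0 0 0 0 0 0 0;0 0 0 0 0 0 0"

```text
time_s: 3.3
position: [0.4737, 0.0644, 0.1063]
tcp_rot: [0.0, 0.029, 1.0, 0.0]
ft_force: [-0.0, 0.6, 0.1]
gripper_width: 0.0008
gripper_force: 0.0
```

```bash
python3 - <<'E'
from h import *
b=camera("scene")[185:315,235:385,::-1]
cv2.imwrite("pics/sc2.png",cv2.resize(b,None,fx=4.5,fy=4.5,interpolation=cv2.INTER_CUBIC))
o=get_obs();print(o["position"],o["ft_force"],o["joints"])
E
```

```text
[0.47389093 0.06433359 0.10648271] [-0.13187535  0.26257189  0.77013613] [ 5.83128561e-02  2.53190592e-01  1.82923576e+00  2.53148978e-05
  1.05767626e+00 -1.45351029e+00]
```

View pics/sc2.png

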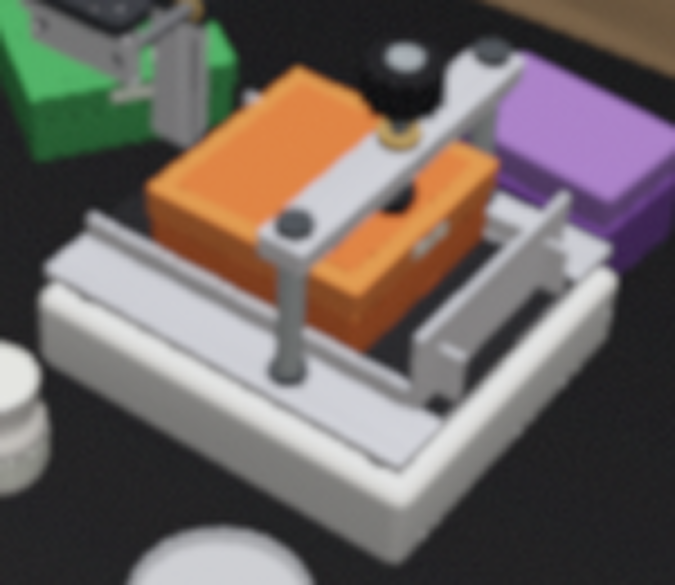

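The shut fingers stand centred in front of the box, at around (185,100), clear of everything. I'll push slowly.

Call:
apply_moves:
  rows: "-0.4 0 0 0 0 0 0;-0.4 0 0 0 0 0 0;-0.4 0 0 0 0 0 0;-0.3 0 0 0 0 0 0;-0.2 0 0 0 0 0 0;-0.2 0 0 0 0 0 0;-0.2 0 0 0 0 0 0;-0.2 0 0 0 0 0 0;-0.2 0 0 0 0 0 0;-0.2 0 0 0 0 0 0"

```text
time_s: 4.35
position: [0.5004, 0.0625, 0.1054]
tcp_rot: [-0.0, 0.03, 1.0, 0.0]
ft_force: [-3.5, 0.5, 2.0]
gripper_width: 0.0002
gripper_force: 1.7
```

Call:
apply_moves:
  rows: "-0.2 0 0 0 0 0 0;-0.2 0 0 0 0 0 0;-0.2 0 0 0 0 0 0;-0.2 0 0 0 0 0 0;-0.2 0 0 0 0 0 0;-0.2 0 0 0 0 0 0"

```text
time_s: 4.95
position: [0.5126, 0.0617, 0.1054]
tcp_rot: [0.0, 0.03, 1.0, -0.0]
ft_force: [-3.2, 0.6, 0.5]
gripper_width: 0.0004
gripper_force: 1.5
```

Call:
apply_moves:
  rows: "-0.2 0 0 0 0 0 0;-0.2 0 0 0 0 0 0;-0.2 0 0 0 0 0 0;-0.2 0 0 0 0 0 0"

```text
time_s: 5.35
position: [0.5205, 0.0613, 0.1054]
tcp_rot: [-0.0, 0.03, 1.0, -0.0]
ft_force: [-1.6, 0.1, 0.3]
gripper_width: 0.0006
gripper_force: 1.3
```

Call:
apply_moves:
  rows: "-0.1 0 0 0 0 0 0;-0.1 0 0 0 0 0 0;-0.1 0 0 0 0 0 0;-0.1 0 0 0 0 0 0;-0.1 0 0 0 0 0 0;-0.1 0 0 0 0 0 0;-0.1 0 0 0 0 0 0;-0.1 0 0 0 0 0 0"

```text
time_s: 6.15
position: [0.5284, 0.0608, 0.1054]
tcp_rot: [-0.0, 0.03, 1.0, -0.0]
ft_force: [-3.3, -0.0, 0.2]
gripper_width: 0.0007
gripper_force: 1.1
```

Call:
apply_moves:
  rows: "-0.1 0 0 0 0 0 0;-0.1 0 0 0 0 0 0"

```text
time_s: 6.35
position: [0.5304, 0.0607, 0.1054]
tcp_rot: [-0.0, 0.03, 1.0, 0.0]
ft_force: [-1.9, -0.1, -0.5]
gripper_width: 0.0005
gripper_force: 1.1
```

Call:
apply_moves:
  rows: "-0.1 0 0 0 0 0 0;-0.05 0 0 0 0 0 0"

```text
time_s: 6.55
position: [0.5316, 0.0606, 0.1054]
tcp_rot: [-0.0, 0.03, 1.0, -0.0]
ft_force: [-8.8, 0.6, 4.2]
gripper_width: 0.0001
gripper_force: 4.1
```

Call:
apply_moves:
  rows: "-0.03 0 0 0 0 0 0;0 0 0 0 0 0 0"

```text
time_s: 6.75
position: [0.5316, 0.0606, 0.1055]
tcp_rot: [-0.001, 0.03, 1.0, -0.0]
ft_force: [-7.8, 1.0, 3.7]
gripper_width: 0.0002
gripper_force: 3.8
```

Call:
apply_moves:
  rows: "-0.03 0 0 0 0 0 0;0 0 0 0 0 0 0"

```text
time_s: 6.95
position: [0.5316, 0.0606, 0.1054]
tcp_rot: [-0.001, 0.03, 1.0, -0.0]
ft_force: [-9.2, -0.1, 4.9]
gripper_width: 0.0002
gripper_force: 5.1
```

Call:
apply_moves:
  rows: "-0.06 0 0 0 0 0 0;0 0 0 0 0 0 0;0 0 0 0 0 0 0"

```text
time_s: 7.25
position: [0.5316, 0.0607, 0.1054]
tcp_rot: [-0.002, 0.03, 1.0, -0.0]
ft_force: [-14.1, 1.5, 8.7]
gripper_width: 0.0004
gripper_force: 7.7
```

```bash
python3 - <<'E'
from h import *
b=camera("scene")[185:315,235:385,::-1]
cv2.imwrite("pics/sc3.png",cv2.resize(b,None,fx=4.5,fy=4.5,interpolation=cv2.INTER_CUBIC))
E
```

```text
(no output)
```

View pics/sc3.png

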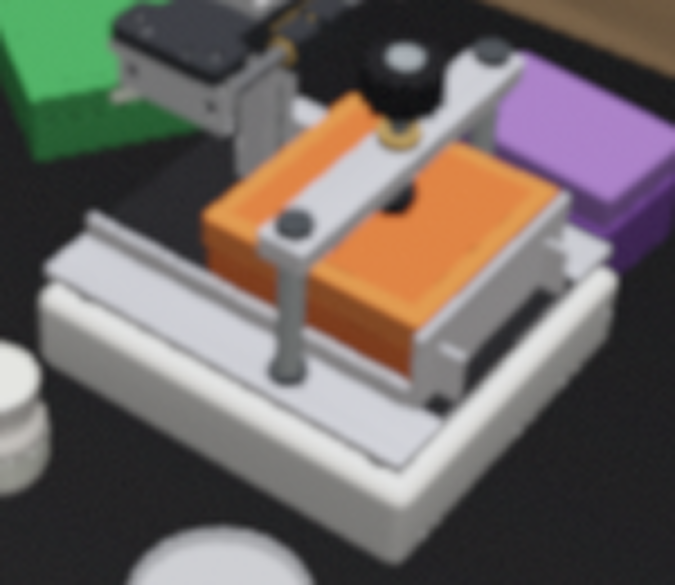

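The box is home, with the lid's rear edge against the stop and the push force rising without any movement. Now I'll retreat, rise, go over the knob and pre-turn the wrist.

Call:
apply_moves:
  rows: "1 0 0 0 0 0 0;3 0 0 0 0 0 2;0 0 -3 0 0 0 8;0 0 -3.5 0 0 0 8;0 0 -3.5 0 0 0 8;0 0 -3.5 0 0 0 8;0 0 -3 0 0 0 8;-2.5 0 0 0 0 0 8;-2.5 0 0 0 0 0 8;-2.5 0 0 0 0 0 8;-2.5 0 0 0 0 0 8;-2.1 0 0 0 0 0 8"

```text
time_s: 8.5
position: [0.6151, 0.0556, 0.2704]
tcp_rot: [0.0, 0.03, 1.0, -0.0]
ft_force: [0.3, 0.7, -0.0]
gripper_width: 0.0796
gripper_force: 0.0
```

Call:
apply_moves:
  rows: "0 0 0 0 0 -8.3 8;0 0 0 0 0 -8.3 8;0 0 0 0 0 -8.3 8;0 0 0 0 0 -8.3 8;0 0 0 0 0 -8.3 8;0 0 0 0 0 -8.3 8;0 0 0 0 0 -8.2 8;0 0 0 0 0 0 8;0 0 0 0 0 0 8;0 0 0 0 0 0 8"

```text
time_s: 9.5
position: [0.6139, 0.0557, 0.2705]
tcp_rot: [0.0, -0.457, 0.889, -0.0]
ft_force: [-0.2, -0.2, 0.4]
gripper_width: 0.08
gripper_force: 0.0
```

```bash
python3 - <<'E'
from h import *
from scipy.spatial.transform import Rotation as Ro
o=get_obs();print(o["time_s"],o["position"],o["ft_force"],o["ft_torque"],o["joints"])
R=Ro.from_quat(o["tcp_rot"],scalar_first=True);print(R.as_matrix().round(4))
print("shift cm",100*R.inv().apply(np.array([.6134,.0556,.194])-o["position"]))
E
```

```text
9.5 [0.61392593 0.05571176 0.27051188] [-0.16248588 -0.18409902  0.36510329] [0.1051742  0.05228737 0.0222751 ] [ 3.11029635e-02  4.15198280e-01  1.21683906e+00 -2.60108921e-05
  1.50920989e+00 -2.48928025e+00]
[[-5.820e-01 -8.132e-01  3.000e-04]
 [-8.132e-01  5.820e-01 -0.000e+00]
 [-2.000e-04 -3.000e-04 -1.000e+00]]
shift cm [0.04114436 0.03848387 7.6511699 ]
```

Call:
apply_moves:
  rows: "0.04 0.04 2 0 0 0 8;0 0 2 0 0 0 8;0 0 2 0 0 0 8;0 0 1.65 0 0 0 8;0 0 0 0 0 0 8;0 0 0 0 0 0 8"

```text
time_s: 10.1
position: [0.6135, 0.0556, 0.1945]
tcp_rot: [0.0, -0.458, 0.889, -0.0]
ft_force: [0.2, 0.8, -0.0]
gripper_width: 0.0802
gripper_force: 0.0
```

Call:
apply_moves:
  rows: "0 0 0 0 0 0 5;0 0 0 0 0 0 5;0 0 0 0 0 0 4;0 0 0 0 0 0 4;0 0 0 0 0 0 3.5;0 0 0 0 0 0 3.5;0 0 0 0 0 0 3.5"
  force: 12

```text
time_s: 10.8
position: [0.6133, 0.0557, 0.1941]
tcp_rot: [0.0, -0.459, 0.889, 0.0]
ft_force: [-1.4, 0.5, 2.2]
gripper_width: 0.0439
gripper_force: 12.0
```

```bash
cat >> h.py <<'E'
def st():
    o=get_obs();q=o["tcp_rot"];y=np.degrees(2*np.arctan2(q[2],q[1]))-90
    print(round(o["time_s"],2),"pos",o["position"].round(4),"yaw",round(y,2),"F",o["ft_force"].round(1),"T",o["ft_torque"].round(3),"w",round(o["gripper_width"],4),"g",round(o["gripper_force"],1),"j6",round(o["joints"][5],3))
E
python3 -c "from h import *;st()"
```

```text
10.8 pos [0.6133 0.0557 0.1941] yaw 144.6 F [-1.4  0.5  2.2] T [ 0.131  0.207 -0.002] w 0.0439 g 12.0 j6 -2.493
```

Call:
apply_moves:
  rows: "0 0 0 0 0 0 3.5;0 0 0.007 0 0 6 3.5;0 0 0.007 0 0 6 3.5"
  force: 22

```text
time_s: 11.1
position: [0.6133, 0.0557, 0.194]
tcp_rot: [0.0, -0.361, 0.932, 0.0]
ft_force: [-2.3, 0.5, 2.0]
gripper_width: 0.0432
gripper_force: 22.0
```

```bash
python3 -c "from h import *;st()"
```

```text
11.1 pos [0.6133 0.0557 0.194 ] yaw 132.38 F [-2.3  0.5  2. ] T [0.178 0.334 0.083] w 0.0432 g 22.0 j6 -2.279
```

Call:
apply_moves:
  rows: "0 0 0.007 0 0 6 3.5;0 0 0.007 0 0 6 3.5"

```text
time_s: 11.3
position: [0.6133, 0.0558, 0.1938]
tcp_rot: [-0.0, -0.262, 0.965, 0.0]
ft_force: [-2.4, 1.1, 2.8]
gripper_width: 0.0435
gripper_force: 22.0
```

```bash
python3 -c "from h import *;st()"
```

```text
11.3 pos [0.6133 0.0558 0.1938] yaw 120.37 F [-2.4  1.1  2.8] T [0.222 0.32  0.065] w 0.0435 g 22.0 j6 -2.07
```

Call:
apply_moves:
  rows: "0 0 0.007 0 0 6 3.5;0 0 0.007 0 0 6 3.5"

```text
time_s: 11.5
position: [0.6133, 0.0558, 0.1937]
tcp_rot: [-0.0, -0.16, 0.987, 0.0]
ft_force: [-1.3, 1.8, 2.2]
gripper_width: 0.0437
gripper_force: 22.0
```

```bash
python3 -c "from h import *;st()"
```

```text
11.5 pos [0.6133 0.0558 0.1937] yaw 108.37 F [-1.3  1.8  2.2] T [0.261 0.402 0.077] w 0.0437 g 22.0 j6 -1.86
```

Call:
apply_moves:
  rows: "0 0 0.007 0 0 6 3.5;0 0 0.007 0 0 6 3.5"

```text
time_s: 11.7
position: [0.6133, 0.0558, 0.1935]
tcp_rot: [-0.0, -0.056, 0.998, 0.0]
ft_force: [-1.7, 1.4, 2.9]
gripper_width: 0.0437
gripper_force: 22.0
```

```bash
python3 -c "from h import *;st()"
```

```text
11.7 pos [0.6133 0.0558 0.1935] yaw 96.37 F [-1.7  1.4  2.9] T [0.333 0.362 0.107] w 0.0437 g 22.0 j6 -1.651
```

Call:
apply_moves:
  rows: "0 0 0.007 0 0 6 3.5;0 0 0.007 0 0 6 3.5"

```text
time_s: 11.9
position: [0.6133, 0.0559, 0.1934]
tcp_rot: [-0.0, 0.049, 0.999, 0.0]
ft_force: [-2.8, 2.4, 2.2]
gripper_width: 0.0437
gripper_force: 22.0
```

```bash
python3 -c "from h import *;st()"
```

```text
11.9 pos [0.6133 0.0559 0.1934] yaw 84.37 F [-2.8  2.4  2.2] T [0.392 0.393 0.063] w 0.0437 g 22.0 j6 -1.441
```

Call:
apply_moves:
  rows: "0 0 0.007 0 0 6 3.5;0 0 0.007 0 0 6 3.5"

```text
time_s: 12.1
position: [0.6133, 0.056, 0.1933]
tcp_rot: [-0.0, 0.153, 0.988, 0.0]
ft_force: [-1.4, 1.4, 2.9]
gripper_width: 0.0436
gripper_force: 22.0
```

```bash
python3 -c "from h import *;st()"
```

```text
12.1 pos [0.6133 0.056  0.1933] yaw 72.37 F [-1.4  1.4  2.9] T [0.454 0.328 0.097] w 0.0436 g 22.0 j6 -1.232
```

Call:
apply_moves:
  rows: "0 0 0.007 0 0 6 3.5;0 0 0.007 0 0 6 3.5"

```text
time_s: 12.3
position: [0.6133, 0.056, 0.1932]
tcp_rot: [-0.0, 0.256, 0.967, 0.0]
ft_force: [-2.0, 2.6, 2.5]
gripper_width: 0.0437
gripper_force: 22.0
```

```bash
python3 -c "from h import *;st()"
```

```text
12.3 pos [0.6133 0.056  0.1932] yaw 60.38 F [-2.   2.6  2.5] T [0.407 0.366 0.123] w 0.0437 g 22.0 j6 -1.022
```

Call:
apply_moves:
  rows: "0 0 0.007 0 0 6 3.5;0 0 0.007 0 0 6 3.5"

```text
time_s: 12.5
position: [0.6133, 0.0561, 0.1931]
tcp_rot: [-0.0, 0.355, 0.935, 0.0]
ft_force: [-0.7, 2.5, 2.6]
gripper_width: 0.0438
gripper_force: 22.0
```

```bash
python3 -c "from h import *;st()"
```

```text
12.5 pos [0.6133 0.0561 0.1931] yaw 48.38 F [-0.7  2.5  2.6] T [0.422 0.275 0.182] w 0.0438 g 22.0 j6 -0.813
```

Call:
apply_moves:
  rows: "0 0 0.006 0 0 5 3.5"

```text
time_s: 12.6
position: [0.6134, 0.0561, 0.1931]
tcp_rot: [0.0, 0.396, 0.918, 0.0]
ft_force: [-2.1, 2.9, 3.8]
gripper_width: 0.0438
gripper_force: 22.0
```

```bash
python3 -c "from h import *;st()"
```

```text
12.6 pos [0.6134 0.0561 0.1931] yaw 43.39 F [-2.1  2.9  3.8] T [0.481 0.285 0.139] w 0.0438 g 22.0 j6 -0.726
```

Call:
apply_moves:
  rows: "0 0 0.006 0 0 5 3.5"

```text
time_s: 12.7
position: [0.6134, 0.0561, 0.193]
tcp_rot: [0.0, 0.435, 0.9, 0.0]
ft_force: [-1.2, 3.2, 3.5]
gripper_width: 0.0435
gripper_force: 22.0
```

```bash
python3 -c "from h import *;st()"
```

```text
12.7 pos [0.6134 0.0561 0.193 ] yaw 38.43 F [-1.2  3.2  3.5] T [0.488 0.284 0.171] w 0.0435 g 22.0 j6 -0.639
```

Call:
apply_moves:
  rows: "0 0 0.003 0 0 3 3.5"

```text
time_s: 12.8
position: [0.6134, 0.0561, 0.193]
tcp_rot: [0.0, 0.458, 0.889, 0.0]
ft_force: [-1.9, 3.5, 3.8]
gripper_width: 0.0436
gripper_force: 22.0
```

```bash
python3 -c "from h import *;st()"
```

```text
12.8 pos [0.6134 0.0561 0.193 ] yaw 35.44 F [-1.9  3.5  3.8] T [0.453 0.295 0.228] w 0.0436 g 22.0 j6 -0.587
```

Call:
apply_moves:
  rows: "0 0 0.003 0 0 3 3.5"

```text
time_s: 12.9
position: [0.6134, 0.0561, 0.193]
tcp_rot: [0.0, 0.481, 0.877, 0.0]
ft_force: [-0.8, 3.7, 3.1]
gripper_width: 0.0437
gripper_force: 22.0
```

```bash
python3 -c "from h import *;st()"
```

```text
12.9 pos [0.6134 0.0561 0.193 ] yaw 32.51 F [-0.8  3.7  3.1] T [0.481 0.313 0.237] w 0.0437 g 22.0 j6 -0.536
```

Call:
apply_moves:
  rows: "0 0 0.003 0 0 3 3.5"

```text
time_s: 13.0
position: [0.6134, 0.0561, 0.193]
tcp_rot: [0.0, 0.504, 0.864, 0.0]
ft_force: [-2.2, 2.7, 3.8]
gripper_width: 0.0438
gripper_force: 22.0
```

```bash
python3 -c "
from h import *
st()
L=[]
for i in range(12): L.append(get_obs()['ft_torque'][2]);camera('top')
print(np.round(L,3),np.mean(L[1:]))
st()"
```

```text
13.0 pos [0.6134 0.0561 0.193 ] yaw 29.52 F [-2.2  2.7  3.8] T [0.515 0.303 0.254] w 0.0438 g 22.0 j6 -0.484
[0.254 0.254 0.208 0.226 0.172 0.259 0.234 0.163 0.222 0.195 0.28  0.26 ] 0.2247348507090234
13.6 pos [0.6134 0.056  0.193 ] yaw 29.69 F [-1.7  4.6  5.5] T [0.88  0.329 0.233] w 0.0432 g 22.0 j6 -0.487
```

```bash
python3 - <<'E'
import numpy as np
y=np.array([132.4,120.4,108.4,96.4,84.4,72.4,60.4,48.4,43.4,38.4,35.4,32.5,29.5,29.6]);t=np.array([.083,.065,.077,.107,.063,.097,.123,.182,.139,.171,.228,.237,.254,.228])
s=np.r_[np.full(13,.03),.012]
P={}
tot=0;m=0;v=0
for k in np.linspace(.14,.23,19):
  for c in np.arange(50,100,1.):
    e=(t-.08-k*np.radians(np.maximum(0,c-y)))/s;w=np.exp(-.5*e@e)
    kk=k/(1-.4*k);p=np.degrees(k*np.radians(c-29.6)/kk)
    tot+=w;m+=w*p;v+=w*p*p
print("past contact deg",m/tot,(v/tot-(m/tot)**2)**.5)
E
```

```text
past contact deg 42.134750292116465 5.772018146685967
```

Call:
apply_moves:
  rows: "0 0 0.003 0 0 3 3.5;0 0 0 0 0 0 3.5;0 0 0 0 0 0 3.5;0 0 0 0 0 0 3.5;0 0 0 0 0 0 3.5"

```text
time_s: 14.1
position: [0.6134, 0.0561, 0.1929]
tcp_rot: [0.0, 0.525, 0.851, 0.0]
ft_force: [-1.6, 5.2, 4.9]
gripper_width: 0.0438
gripper_force: 22.0
```

```bash
python3 -c "
from h import *
st()
L=[]
for i in range(16): L.append(get_obs()['ft_torque'][2]);camera('top')
print(np.mean(L),np.std(L))"
```

```text
14.1 pos [0.6134 0.0561 0.1929] yaw 26.7 F [-1.6  5.2  4.9] T [0.903 0.383 0.24 ] w 0.0438 g 22.0 j6 -0.435
0.23724425271449662 0.022644106297417806
```

Call:
apply_moves:
  rows: "0 0 0 0 0 0 8;0 0 0 0 0 0 8;0 0 0 0 0 0 8;0 0 0 0 0 0 8;0 0 0 0 0 0 8;0 0 0 0 0 0 8;0 0 -1 0 0 0 8;0 0 -2 0 0 0 8;0 0 -3 0 0 0 8;0 0 -3 0 0 0 8;0 0 0 0 0 0 8;0 0 0 0 0 0 8"

```text
time_s: 16.1
position: [0.6134, 0.0556, 0.2832]
tcp_rot: [0.0, 0.525, 0.851, 0.0]
ft_force: [-0.6, -0.2, 0.4]
gripper_width: 0.0801
gripper_force: 0.0
```

```bash
python3 - <<'E'
from h import *
st()
b=camera("scene")[165:315,225:425,::-1]
cv2.imwrite("pics/sc4.png",cv2.resize(b,None,fx=4,fy=4,interpolation=cv2.INTER_CUBIC))
E
```

```text
16.1 pos [0.6134 0.0556 0.2832] yaw 26.6 F [-0.6 -0.2  0.4] T [-0.05   0.004  0.004] w 0.0801 g 0.0 j6 -0.433
```

View pics/sc4.png

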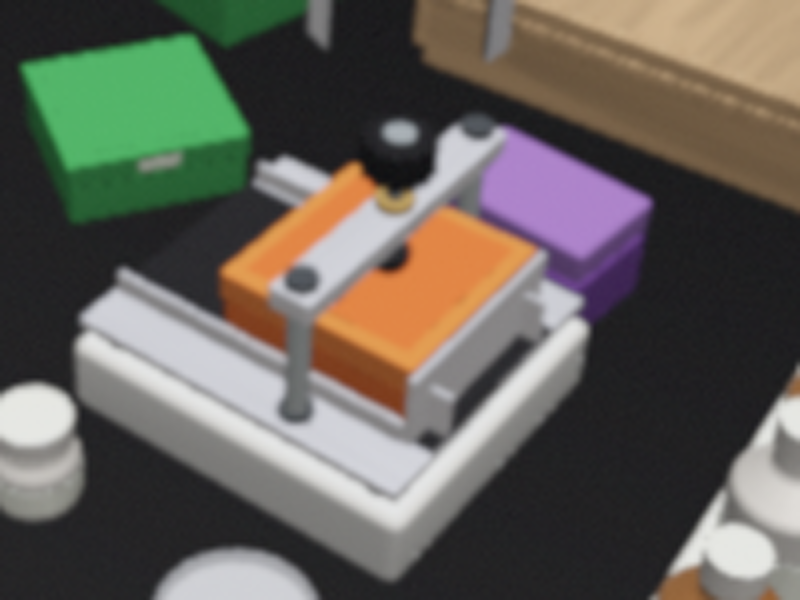

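The box is home against the stop, the foot is on the lid at (392,255), the fingers are clear of the knob, and the neighbouring objects haven't moved. I'll hand it in.

```bash
python3 -c "from station import close_job;print(close_job())"
```

```text
the job is handed in; nothing more can be done
None
```

The box is fully home against the rear stop and clamped an estimated 45° (give or take about 6°) past foot contact, judged from noisy torque readings. The knob is released, the neighbouring objects look undisturbed, and the job is handed in; no verdict was returned.

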